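# Prime the mister, then slide the seedling board out to the stake and hold it

## Robot

A 7-joint arm with a two-finger parallel gripper is mounted at the origin on the work surface. World frame = base frame: x ahead of the robot, y to its left, z up, the work surface at z = 0. Lengths are in m, angles in rad, forces in N, time in s.
With the tool pointing down it reaches from about 0.425 to 0.875 m from the base axis. Payload 4.7 kg.
Tool frame: the origin (TCP) lies on the mounting face of the last link; the fingertips stand 182 mm ahead of it and the grasp point (between the pads) lies 164 mm ahead of it; z points along the fingers, y is the direction in which the jaws open and shut (so a half turn about z gives the same grasp; the last joint's range is limited). The gripper opens to 87 mm and grips with 3 to 60 N. Pads are 19 mm wide; open, the fingers measure 117 mm over their backs; the gripper's body (75 mm by 190 mm) begins 51 mm behind the grasp point.
Start: joints at [-1.215, 0.321, -0.07, 1.45, 0.023, 1.371, -0.057], TCP at [0.218, 0.612, 0.405] pointing down, gripper open.
Joint ranges: [-2.86, 2.86], [-0.3, 2.09], [-1.38, 1.24], [0.06, 2.45], [-1.56, 4.7], [0.09, 2.05], [-2.69, 2.69]. Speed limits (rad/s): [2.57, 2.57, 3.14, 3.14, 3.14, 3.14, 3.14].

## Interface

Orientations are given as a rotation vector (axis times angle).
In Python, from bench import ctrl gives the robot as it stands. The module is installed in compiled form; this text tells all that it offers.
- The arm moves only by the tool play_rows, never from a script. Its argument "targets" is text: rows parted by semicolons, each of 7 numbers parted by spaces: the shift along the tool's x, y, z in cm, then the turn, a rotation vector about the tool's x, y, z in rad, then the opening, from -1 (shut) to 1 (fully open). In form: x y z ax ay az grip; .... A call has 1 to 20 rows; each row shifts and turns the pose as measured when the row begins, along the tool's axes as they then stand; what a row does not reach is not made up. A row lasts 1/8 s, in which the tool goes at most 62.5 mm and 10.7 degrees, less where a joint would pass 70% of its speed; a pose out of reach is approached as far as the arm can. A call is refused whole if a number of a shift passes 6.25 or a number of a turn 0.188, either way. A call with a gripper value outside its range is refused whole. The fingers move at their own pace and stop on an object; "newtons" is the grip in N (left out, the last holds). Time passes only in rows, so rows that do not move let the fingers close. It gives the time, the measured TCP pose, the force and the opening at its end, in the units of the state.
- ctrl.get_state(): the state, without advancing time (a new reading comes with each control period).
- ctrl.get_image(name): name is "side" or "top"; returns a dict with "pixels" (384x512x3 uint8, blue, green, red), "depth" (384x512 float32, m along the optical axis (not along the pixel's ray), 0 where there is no reading), "intrinsics" (3x3 intrinsics, pixels), "R" (3x3) and "t" (3): a world point X has camera coordinates R X + t. Camera axes: x right, y down, z forward; pixel columns grow to the right and rows downward; lengths in m; the calibration is good to about 2 mm. A picture is of the moment at which its call begins.
- ctrl.close_job(): hands the job in, once; it reports no verdict.
The state is a dict: "time": time; "joint_positions": joint angles; "qd": joint speeds; "joint_torque": joint torques, N m; "position": TCP position; "tool_rot": TCP orientation; "ft_force": force on the tool from outside, world axes, zero at the start; "torque": the same for the moment, N m; "grip_width": opening from 0.0 (shut) to 1.0 (fully open).
Only numpy, scipy, OpenCV 4.12 (cv2) and the standard library are available. Lean on these libraries where they do the work, as an engineer would, in place of code of your own. Each camera call takes 0.05 s, during which the arm holds its last target.

## Task

Prime the mister by pressing its sprung nozzle cap down, nearly to its stop, and letting it spring back up. Then slide the board straight out over the end of the low wooden staging until its outer end is level with the upright stake, with the seedling tray still riding on it; do not lift it off the staging. So far out the board would tip by itself, so finish while still holding it level at the stake, touching neither stake nor bottle with it, and leave everything else on the bench where it stands.

Things in the scene. Friction and masses are not known exactly. Their poses are not given: they have to be found in the camera images.
- staging: Low fixed wooden staging, 140 (x) x 300 (y) x 80 mm high. Origin: centre of its underside, on the bench. The board lies along its y axis and slides out in its +y direction.
- staging_edge (a point): Middle of the top edge of the staging's outer (+y) end, 150 mm from its centre, 80 mm above the bench. Axes as the staging.
- board: Loose wooden board, 100 (x) x 340 (y) x 16 mm, about 0.3 to 0.5 kg, lying on the staging, at first overhanging its +y end by 30 to 80 mm. Origin: centre of its underside. +y runs along the board to its outer end. With its tray it balances about 160 mm from its outer end, so it tips once it overhangs by more than that; a downward hold of a few newtons at the batten keeps it level. Its batten is the grip.
- board_end (a point): Middle of the board's outer (+y) end, on its top face, 170 mm from the board's centre. Axes as the board.
- batten_mid (a point): Centre of the wooden batten fixed across the board's rear, 130 mm behind the board's centre: 80 mm (board x) x 24 mm (board y, the width to grip) x 45 mm high above the board's top face; this point is half-way up it, 22.5 mm above that face. 28 mm of board lies behind the batten. Axes as the board.
- tray: Loose white foam plug tray with seedlings, 90 (x) x 120 (y) x 45 mm, about 0.12 kg, riding on the outer half of the board, its centre 90 to 100 mm outward of the board's centre. Origin: centre of its underside.
- tray_mid (a point): Centre of that tray, half-way up, 22.5 mm above its underside.
- stake: Fixed upright wooden stake, 8 mm thick, 150 mm tall, on a steel foot disc 44 mm across; stands on the bench beyond the staging's +y end, beside the board's path on the staging's -x side (80 to 90 mm from the board's middle line), 195 to 235 mm out from the staging's +y end. It is the mark: the board's outer end is to be level with the stake's middle, measured along the staging's y axis. Origin: at the foot, on the bench. Axes as the staging.
- mister: Fixed white mister bottle, 62 mm across, cap on top; stands on the bench beside the board's path on the staging's +x side, its spout over the path. Origin: centre of its underside. The spout points to its -x and reaches 50 mm from the axis; its underside is 200 mm above the bench, well above the tray.
- nozzle_top (a point): Centre of the top face of the bottle's round nozzle cap, 38 mm across, 218 mm above the bench when up; press it straight down.
- nozzle (a joint): How far the nozzle cap is pressed down (m): 0 up, 0.010 at its stop. Spring about 800 N/m: 8 N at the stop. Counts as pressed beyond 0.006 and springs back by itself.
- saucer: Loose terracotta saucer, 84 mm across, 16 mm high, on the bench under the board's path. Leave alone.
- clay_pot: Loose clay pot with a seedling, 68 mm across, 60 mm high (the thin seedling stands some 100 mm high), close beside the staging on its +x side. Leave alone.
- cell_tray: Loose black plastic tray of cells, 160 x 240 x 50 mm. Leave alone.
- trowel: Loose trowel with a green handle, about 290 mm long, lying flat. Leave alone.
- jar: Loose amber glass jar, 60 mm across, 70 mm high. Leave alone.
- pot_stack: Loose stack of black plastic pots, 102 mm across, 110 mm high. Leave alone.
- dibber: Loose hand tool with a wooden handle, 200 mm long, lying flat. Leave alone.
There are look-alikes about, which are no part of the job. Leave any yellow look-alike of the stake alone.

How it is judged:
By the outcome, as a careful person would: the job done as asked, in the order asked, and still so for the second after the job is handed in, while the arm keeps its last pose, push and grip.
It also fails if it takes over 46 s, if anything falls off the work surface, if the arm or the gripper's body presses on something with over 40 N, if the wrist force passes 120 N, or if a joint passes its speed limit or range.

## Working session

There is one attempt and no reset: what is moved stays moved. The work goes in short steps, Python scripts to look and compute and a tool call to move; the robot and the scene stay as the last step left them, time stands still between calls to the robot, and variables do not carry over. Pictures are saved under pics/ and viewed, and the job is handed in when it is done.

Besides the shell and the picture viewer there is one more tool, called after ">>>" as name(argument=value, ...), one argument or row to a line, values as JSON. play_rows: Moves the arm, as the interface text tells. Its arguments: {"type":"object","properties":{"targets":{"type":"string"},"newtons":{"type":"number"}},"required":["targets"]}

```bash
mkdir -p pics; cat > h.py <<'E'
import numpy as np, cv2
from bench import ctrl
def grab(n,tag):
    d=ctrl.get_image(n); cv2.imwrite(f'pics/{tag}.png',d['pixels']); np.savez(f'{tag}.npz',**d); return d
def load(tag): return np.load(f'{tag}.npz')
def pt(d,u,v):
    z=float(np.median([x for x in d['depth'][v-1:v+2,u-1:u+2].ravel() if x>0] or [0]))
    c=np.linalg.inv(d['intrinsics'])@[u,v,1]*z
    return d['R'].T@(c-d['t'])
def ray(d,u,v,h):
    c=d['R'].T@(np.linalg.inv(d['intrinsics'])@[u,v,1]); o=-d['R'].T@d['t']
    return o+c*(h-o[2])/c[2]
def cloud(d):
    h,w=d['depth'].shape; u,v=np.meshgrid(np.arange(w),np.arange(h)); z=d['depth']
    c=np.stack([u,v,np.ones_like(u)],-1)@np.linalg.inv(d['intrinsics']).T*z[...,None]
    return (c-d['t'])@d['R']
E
python3 - <<'E'
from h import *
np.set_printoptions(precision=4,suppress=True)
a=grab('top','t0');b=grab('side','s0')
for d in(a,b): print(d['intrinsics'],d['R'],d['t'],-d['R'].T@d['t'])
s=ctrl.get_state(); print(s)
E
```

```text
[[474.5448   0.     256.092 ]
 [  0.     474.5448 193.6112]
 [  0.       0.       1.    ]] [[-0.0252 -0.9994 -0.0217]
 [-0.9889  0.0281 -0.1458]
 [ 0.1464  0.0178 -0.9891]] [-0.0038  0.5105  1.6731] [ 0.2598 -0.0479  1.7292]
[[347.2269   0.     255.0569]
 [  0.     347.2269 193.6184]
 [  0.       0.       1.    ]] [[-0.998  -0.0602  0.0202]
 [-0.0527  0.6071 -0.7929]
 [ 0.0354 -0.7924 -0.609 ]] [0.4857 0.1611 1.1331] [0.453  0.8292 0.808 ]
{'time': 0.1, 'joint_positions': array([-1.2149,  0.3218, -0.0701,  1.4515,  0.0226,  1.3708, -0.0569]), 'qd': array([ 0.0012, -0.0015, -0.0016, -0.0042, -0.0001,  0.0015, -0.0006]), 'joint_torque': array([  0.    , -49.2571,  -0.4057, -31.3396,  -0.0641,   0.0396,
         0.0001]), 'position': array([0.2178, 0.6122, 0.4038]), 'tool_rot': array([-0.5343, -3.0956,  0.0027]), 'ft_force': array([0.1673, 0.4534, 0.3406]), 'torque': array([-0.034 , -0.0088, -0.0146]), 'grip_width': 1.0002496835680252}
```

View pics/t0.png

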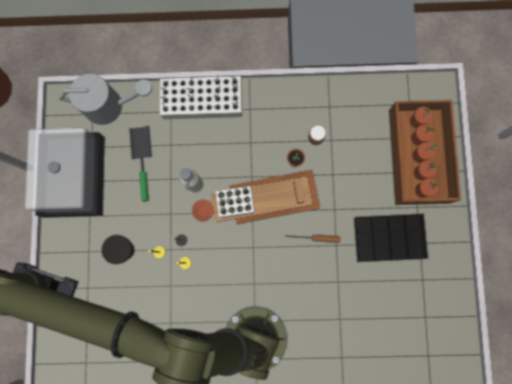

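View pics/s0.png

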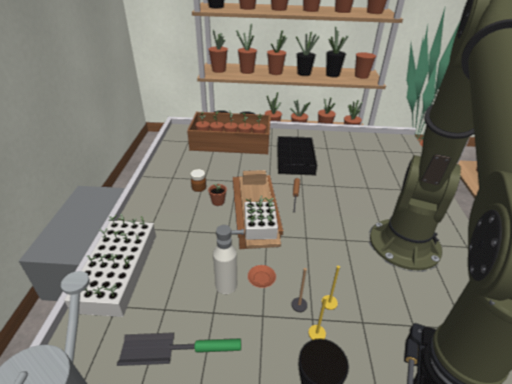

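The top view shows the board at about (275,197), its batten at (298,190) and the tray at (235,202). The mister is at (190,178). The grey-footed stake is at (181,240), with yellow look-alikes at (158,252) and (185,263). In the side view the mister is at (226,260), the stake at (300,305), and the yellow ones at (330,302) and (317,333). I'll check these in a close crop.

```bash
python3 - <<'E'
from h import *
np.set_printoptions(precision=4,suppress=True)
a=load('t0');b=load('s0')
c1=cv2.resize(a['pixels'][145:275,135:335],None,fx=4,fy=4,interpolation=cv2.INTER_CUBIC)
cv2.imwrite('pics/c1.png',c1[:520])
c2=cv2.resize(b['pixels'][165:345,190:350],None,fx=3.3,fy=3.3,interpolation=cv2.INTER_CUBIC);cv2.imwrite('pics/c2.png',c2)
for n,d,ps in(('t',a,[(190,174),(181,240),(298,190),(275,197),(235,202),(203,210),(317,180)]),('s',b,[(224,230),(300,305),(255,180),(255,190)])):
  for p in ps: print(n,p,pt(d,*p))
E
```

```text
t (190, 174) [0.5537 0.1922 0.2191]
t (181, 240) [0.352  0.2587 0.0133]
t (298, 190) [ 0.5029 -0.1612  0.1428]
t (275, 197) [ 0.4878 -0.0839  0.0954]
t (235, 202) [0.4683 0.0526 0.1406]
t (203, 210) [0.4595 0.1788 0.0076]
t (317, 180) [ 0.5598 -0.2426  0.0015]
s (224, 230) [0.5545 0.2132 0.2171]
s (300, 305) [0.3503 0.2668 0.0084]
s (255, 180) [ 0.4982 -0.1499  0.1147]
s (255, 190) [ 0.496  -0.1197  0.0942]
```

View pics/c1.png

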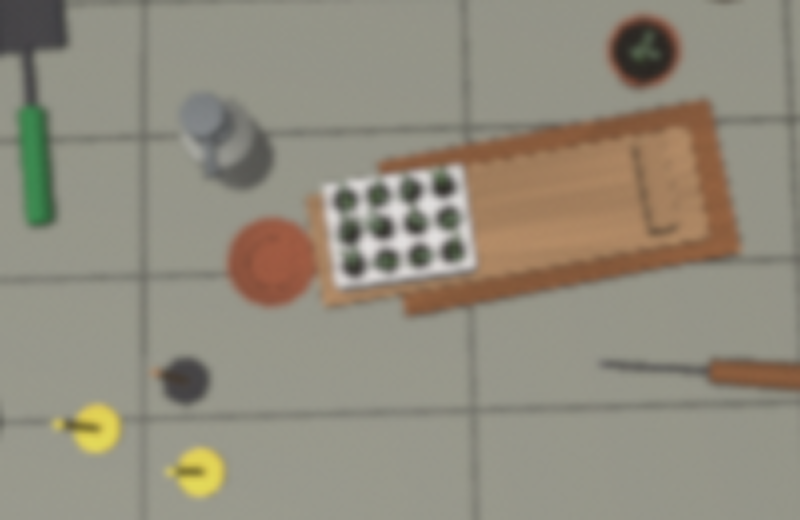

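View pics/c2.png

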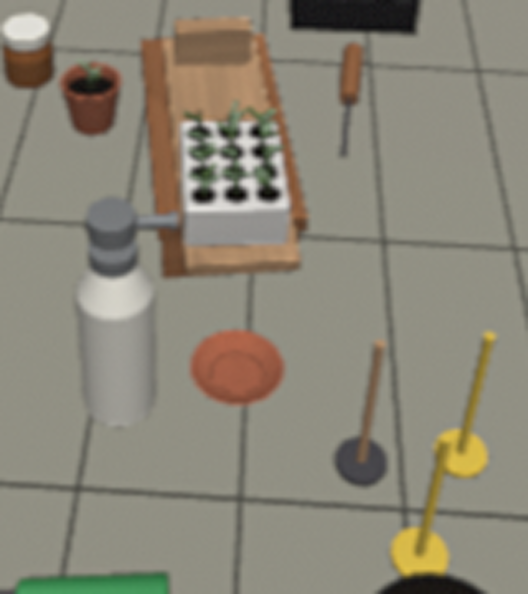

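The stake is the wooden one on the dark foot (crop 185,380; top view px 181,240). The yellow ones stay untouched. Next I'll measure the axes.

```bash
python3 - <<'E'
from h import *
np.set_printoptions(precision=4,suppress=True)
for tag in('t0','s0'):
    d=load(tag);P=cloud(d);ok=d['depth']>0
    X,Y,Z=P[...,0],P[...,1],P[...,2]
    roi=ok&(X>.36)&(X<.62)&(Y>-.28)&(Y<.2)
    for n,lo,hi in(('stag',.072,.088),('both',.072,.105),('board',.0895,.104),('batten',.135,.148)):
        m=roi&(Z>lo)&(Z<hi)
        if n=='batten': m&=Y<-.1
        q=P[m]
        if len(q)<5: print(tag,n,len(q));continue
        r=cv2.minAreaRect((q[:,:2]*1000).astype(np.float32)); print(tag,n,len(q),np.median(q[:,2]),r)
    for n,c,lo in(('cap',(.5537,.195),.213),('stakefoot',(.352,.259),.004),('saucer',(.45,.18),.004),('tray',(.468,.05),.135)):
        R=.06 if n in('saucer',) else .04
        if n=='tray':R=.08
        m=ok&(np.hypot(X-c[0],Y-c[1])<R)&(Z>lo)
        q=P[m]; print(tag,n,len(q),q.mean(0),q.min(0),q.max(0))
        if n=='stakefoot': q=q[q[:,2]>.02]; print(q)
    # colour masks by HSV
    hsv=cv2.cvtColor(d['pixels'],cv2.COLOR_BGR2HSV)
E
```

```text
t0 stag 1099 0.08046497989395873 ((490.72271728515625, -22.634552001953125), (171.61911010742188, 433.33636474609375), 2.5207767486572266)
t0 both 2786 0.09285228870664422 ((490.655029296875, -21.096832275390625), (171.61911010742188, 436.414794921875), 2.5207767486572266)
t0 board 1607 0.09635392191457809 ((494.8921203613281, -16.603713989257812), (155.8453369140625, 416.6349182128906), 3.1537351608276367)
t0 batten 159 0.1414419986109382 ((503.08306884765625, -164.9298095703125), (80.879150390625, 24.531444549560547), 8.445209503173828)
t0 cap 109 [0.5542 0.2063 0.2185] [0.5151 0.189  0.2131] [0.5744 0.2252 0.2284]
t0 stakefoot 155 [0.3517 0.2587 0.021 ] [0.3126 0.2233 0.0042] [0.3884 0.2964 0.155 ]
[[0.3553 0.2612 0.1492]
 [0.3552 0.2575 0.1509]
 [0.3558 0.2564 0.1394]
 [0.3564 0.2553 0.1271]
 [0.3517 0.26   0.155 ]
 [0.352  0.258  0.1482]
 [0.3521 0.2554 0.1444]
 [0.3528 0.2546 0.1309]
 [0.3539 0.2549 0.1115]
 [0.355  0.2553 0.0908]
 [0.3562 0.2561 0.0674]
 [0.3498 0.2589 0.1262]
 [0.3498 0.2557 0.1252]
 [0.3508 0.2562 0.1046]
 [0.3513 0.2545 0.0949]
 [0.3522 0.2543 0.0772]
 [0.3
[... 3120 characters left out ...]
529]
 [0.3542 0.2649 0.0488]
 [0.3515 0.2645 0.0487]
 [0.3488 0.2637 0.0478]
 [0.3539 0.2658 0.0458]
 [0.3514 0.2658 0.0462]
 [0.3482 0.2627 0.0422]
 [0.3554 0.2615 0.0355]
 [0.3531 0.2635 0.0386]
 [0.3508 0.2652 0.0411]
 [0.3477 0.2624 0.0377]
 [0.3552 0.2628 0.0331]
 [0.3528 0.264  0.035 ]
 [0.3505 0.266  0.038 ]
 [0.3547 0.2623 0.028 ]
 [0.3526 0.2653 0.0324]
 [0.3499 0.265  0.0324]
 [0.3544 0.2633 0.0252]
 [0.3522 0.2654 0.0283]
 [0.3493 0.2638 0.0263]
 [0.3519 0.2661 0.025 ]
 [0.3487 0.2631 0.021 ]
 [0.3516 0.2669 0.0217]]
s0 saucer 614 [0.4565 0.1652 0.031 ] [0.4159 0.1206 0.0041] [0.4967 0.2231 0.0983]
s0 tray 900 [0.4697 0.0663 0.1471] [ 0.421  -0.0035  0.1351] [0.52   0.1218 0.1774]
```

```bash
python3 - <<'E'
from h import *
np.set_printoptions(precision=4,suppress=True)
a=load('t0');b=load('s0')
f=lambda u,v:(135+(u+.5)/4-.5,145+(v+.5)/4-.5)
g=lambda u,v:(190+(u+.5)/3.3-.5,165+(v+.5)/3.3-.5)
for n,p,h in(('st out',(380,160),.08),('st out',(408,316),.08),('st rear',(710,98),.08),('st rear',(741,252),.08),('bd out',(308,193),.096),('bd out',(327,306),.096),('bd rear',(690,125),.096),('bd rear',(708,238),.096),('foot',(185,380),.003),('stake top',(158,373),.15),('cap',(205,115),.218),('saucer',(273,262),.012)):
    print('top',n,ray(a,*f(*p),h)[:2])
for n,p,h in(('st out',(165,275),.08),('st out',(307,226),.08),('st rear',(143,40),.08),('bd out',(183,267),.096),('bd out',(298,264),.096),('foot',(360,461),.003),('stake top',(379,344),.15),('cap',(112,217),.218),('saucer',(237,365),.012)):
    print('side',n,ray(b,*g(*p),h)[:2])
# yaw from side
d=b;P=cloud(d)
m=(abs(P[...,2]-.0965)<.006)&(P[...,0]>.4)&(P[...,0]<.58)&(P[...,1]>-.23)&(P[...,1]<.17)
# lateral edges per-row
m8=m.astype(np.uint8); n,l,s,c=cv2.connectedComponentsWithStats(m8); print(s[np.argsort(-s[:,4])[:4]])
t=np.radians(8.8)
for tt in(.05,.1,.15,.2): pass
E
```

```text
top st out [0.5386 0.0743]
top st out [0.4001 0.0522]
top st rear [ 0.5856 -0.2183]
top st rear [ 0.4482 -0.2395]
top bd out [0.5085 0.1364]
top bd out [0.4093 0.1211]
top bd rear [ 0.559  -0.1982]
top bd rear [ 0.4593 -0.2097]
top foot [0.3539 0.261 ]
top stake top [0.3523 0.2573]
top cap [0.5564 0.2058]
top saucer [0.4586 0.1787]
side st out [0.5239 0.1403]
side st out [0.4009 0.0695]
side st rear [ 0.5822 -0.2122]
side bd out [0.508 0.145]
side bd out [0.4099 0.1336]
side foot [0.3529 0.2612]
side stake top [0.3532 0.2632]
side cap [0.5552 0.2157]
side saucer [0.4577 0.1777]
[[     0      0    512    384 195745]
 [   240    177     32     56    576]
 [   246    228     36     19    285]
 [   271    200      2      2      2]]
```

```bash
cat >> h.py <<'E'
from scipy.spatial.transform import Rotation as Ro
UY=np.array([-.159,.987,0]); UX=np.array([.987,.159,0])
def need(tip,off=.182,s=None):
    "tool-frame cm shift so that point off ahead of TCP gets to tip; and turn to desired orientation (y tool=UY, z down)"
    s=s or ctrl.get_state(); R=Ro.from_rotvec(s['tool_rot']).as_matrix()
    Rd=np.stack([np.cross(UY,[0,0,-1]),UY,[0,0,-1]],1); Rd/=np.linalg.norm(Rd,axis=0)
    turn=Ro.from_matrix(R.T@Rd).as_rotvec()
    tcp=np.array(tip)-off*Rd[:,2]
    print('t',round(s['time'],2),'pos',s['position'].round(4),'tip',(s['position']+off*R[:,2]).round(4),'shift cm',(R.T@(tcp-s['position'])*100).round(2),'turn',turn.round(3),'F',s['ft_force'].round(2),'grip',round(s['grip_width'],3))
E
python3 - <<'E'
from h import *
np.set_printoptions(precision=4,suppress=True)
for t in('t0','s0'):
    d=load(t);P=cloud(d);m=(d['depth']>0)&(np.hypot(P[...,0]-.555,P[...,1]-.208)<.035)&(P[...,2]>.2165)
    q=P[m];print(t,len(q),q.mean(0),cv2.minEnclosingCircle((q[:,:2]*1000).astype(np.float32)))
need([.556,.208,.26])
E
```

```text
t0 76 [0.5571 0.2063 0.2202] ((554.4749755859375, 205.68836975097656), 20.81583023071289)
s0 92 [0.556  0.2108 0.2175] ((556.847412109375, 211.89454650878906), 18.964990615844727)
t 0.1 pos [0.2178 0.6122 0.4038] tip [0.2178 0.6119 0.2218] shift cm [-45.41 -26.76  -3.77] turn [-0.002 -0.    -0.502] F [0.17 0.45 0.34] grip 1.0
```

>>> play_rows(
  targets="0 0 -2 0 0 -0.165 -1;0 0 -2 0 0 -0.165 -1;0 0 -1 0 0 -0.165 -1;0 0 0 0 0 0 -1",
  newtons=20,
)

```text
time: 0.6
position: [0.2177, 0.612, 0.4519]
tool_rot: [0.262, -3.128, 0.011]
ft_force: [0.6, -0.1, 0.5]
grip_width: 0.631
```

```bash
python3 - <<'E'
from h import *
need([.556,.208,.24])
E
```

```text
t 0.6 pos [0.2177 0.612  0.4519] tip [0.2173 0.6107 0.2699] shift cm [-26.65 -45.44   3.2 ] turn [-0.007 -0.003  0.007] F [ 0.58 -0.12  0.55] grip 0.631
```

>>> play_rows(
  targets="-1 -1.8 0 0 0 0 -1;-2.6 -4.5 0 0 0 0 -1;-2.6 -4.5 0 0 0 0 -1;-2.6 -4.5 0 0 0 0 -1;-2.6 -4.5 0 0 0 0 -1;-2.6 -4.5 0 0 0 0 -1;-2.6 -4.5 0 0 0 0 -1;-2.6 -4.5 0 0 0 0 -1;-2.6 -4.5 0 0 0 0 -1;-2.6 -4.5 0 0 0 0 -1;0 0 0 0 0 0 -1",
)

```text
time: 1.98
position: [0.5361, 0.2003, 0.446]
tool_rot: [0.197, -3.125, 0.031]
ft_force: [0.1, 0.1, 0.3]
grip_width: 0.004
```

```bash
python3 - <<'E'
from h import *
need([.556,.209,.24])
E
```

```text
t 1.98 pos [0.5361 0.2003 0.446 ] tip [0.5344 0.1966 0.264 ] shift cm [-2.11  0.66  2.36] turn [-0.019 -0.012 -0.034] F [0.12 0.06 0.27] grip 0.004
```

>>> play_rows(
  targets="-1.1 0.3 0.8 -0.009 -0.006 -0.017 -1;-1 0.3 0.8 -0.009 -0.006 -0.017 -1;0 0 0 0 0 0 -1",
)

```text
time: 2.35
position: [0.556, 0.2097, 0.4269]
tool_rot: [0.253, -3.129, -0.001]
ft_force: [0.3, 0.0, -0.0]
grip_width: 0.006
```

```bash
python3 - <<'E'
from h import *
need([.556,.209,.218])
grab('top','t1');b=grab('side','s1')
cv2.imwrite('pics/s1c.png',cv2.resize(b['pixels'][150:310,150:350],None,fx=3.5,fy=3.5,interpolation=cv2.INTER_CUBIC))
E
```

```text
t 2.35 pos [0.556  0.2097 0.4269] tip [0.5556 0.2099 0.2449] shift cm [ 0.01 -0.08  2.69] turn [ 0.001 -0.002  0.002] F [ 0.29  0.01 -0.05] grip 0.006
```

View pics/s1c.png

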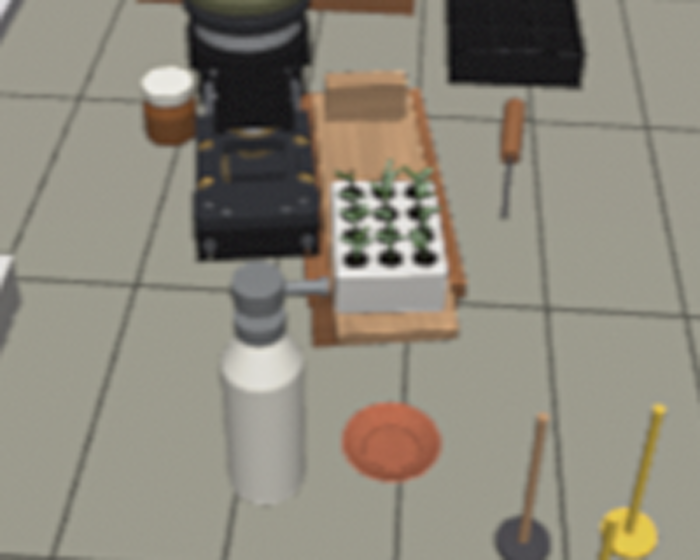

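The body hides the fingers, but it sits squarely over the cap (crop 260,285), which fits the numbers. I'll descend and watch the force.

>>> play_rows(
  targets="0 -0.1 1.2 0 0 0 -1;0 0 1 0 0 0 -1;0 0 0 0 0 0 -1",
)

```text
time: 2.82
position: [0.5552, 0.2095, 0.4044]
tool_rot: [0.256, -3.13, -0.002]
ft_force: [0.5, 0.1, -0.4]
grip_width: 0.009
```

```bash
python3 - <<'E'
from h import *
need([.556,.209,.218])
E
```

```text
t 2.83 pos [0.5552 0.2095 0.4044] tip [0.5549 0.2097 0.2224] shift cm [-0.08 -0.06  0.44] turn [ 0.001 -0.001  0.003] F [ 0.46  0.12 -0.38] grip 0.009
```

>>> play_rows(
  targets="0 0 0.5 0 0 0 -1;0 0 0.2 0 0 0 -1;0 0 0 0 0 0 -1",
)

```text
time: 3.2
position: [0.5552, 0.2095, 0.3981]
tool_rot: [0.256, -3.131, -0.003]
ft_force: [-1.1, 0.1, 1.2]
grip_width: 0.008
```

```bash
python3 - <<'E'
from h import *
need([.556,.209,.2095])
E
```

```text
t 3.2 pos [0.5552 0.2095 0.3981] tip [0.555  0.2098 0.2161] shift cm [-0.08 -0.06  0.66] turn [ 0.002 -0.     0.003] F [-1.08  0.06  1.18] grip 0.008
```

>>> play_rows(
  targets="0 0 0.4 0 0 0 -1;0 0 0.3 0 0 0 -1;0 0 0 0 0 0 -1;0 0 0 0 0 0 -1",
)

```text
time: 3.7
position: [0.555, 0.2093, 0.3937]
tool_rot: [-0.255, 3.13, 0.005]
ft_force: [-1.7, -0.5, 6.1]
grip_width: 0.006
```

```bash
python3 - <<'E'
from h import *
need([.556,.209,.2095])
E
```

```text
t 3.7 pos [0.555  0.2093 0.3937] tip [0.5552 0.2099 0.2117] shift cm [-0.09 -0.04  0.22] turn [0.003 0.002 0.003] F [-1.69 -0.5   6.11] grip 0.006
```

>>> play_rows(
  targets="0 0 0.35 0 0 0 -1;0 0 0.15 0 0 0 -1;0 0 0.1 0 0 0 -1",
)

```text
time: 4.08
position: [0.5548, 0.2091, 0.3908]
tool_rot: [-0.255, 3.129, 0.007]
ft_force: [-1.7, -1.6, 8.1]
grip_width: 0.005
```

```bash
python3 - <<'E'
from h import *
need([.556,.209,.2095])
E
```

```text
t 4.08 pos [0.5548 0.2091 0.3908] tip [0.5552 0.2099 0.2088] shift cm [-0.12 -0.03 -0.07] turn [0.004 0.003 0.003] F [-1.74 -1.64  8.14] grip 0.005
```

>>> play_rows(
  targets="0 0 -1 0 0 0 -1;0 0 -2 0 0 0 -1;0 0 -2 0 0 0 -1;0 0 0 0 0 0 -1",
)

```text
time: 4.58
position: [0.555, 0.2088, 0.4419]
tool_rot: [-0.255, 3.128, 0.007]
ft_force: [-0.3, -0.5, -0.5]
grip_width: 0.008
```

```bash
python3 - <<'E'
from h import *
need([.5025,-.1625,.22])
E
```

```text
t 4.58 pos [0.555  0.2088 0.4419] tip [0.5556 0.2096 0.2599] shift cm [ 11.2  -35.81   3.8 ] turn [0.004 0.004 0.003] F [-0.32 -0.54 -0.52] grip 0.008
```

>>> play_rows(
  targets="0.7 -2 0 0 0 0 -0.5;1.4 -4.6 0 0 0 0 1;1.4 -4.6 0 0 0 0 1;1.4 -4.6 0 0 0 0 1;1.4 -4.6 0 0 0 0 1;1.4 -4.6 0 0 0 0 1;1.4 -4.6 0 0 0 0 1;1.4 -4.6 0.5 0 0 0 1;0 0 0 0 0 0 1",
)

```text
time: 5.7
position: [0.4961, -0.1688, 0.4251]
tool_rot: [0.239, -3.121, -0.001]
ft_force: [0.7, 0.5, 0.1]
grip_width: 0.942
```

```bash
python3 - <<'E'
from h import *
need([.5025,-.1625,.22])
grab('side','s2');b=load('s2')
cv2.imwrite('pics/s2c.png',cv2.resize(b['pixels'][110:310,170:350],None,fx=3,fy=3,interpolation=cv2.INTER_CUBIC))
d=b;P=cloud(d);m=(d['depth']>0)&(np.hypot(P[...,0]-.555,P[...,1]-.208)<.035)&(P[...,2]>.2)
q=P[m];print(np.percentile(q[:,2],[50,90]))
E
```

```text
t 5.7 pos [ 0.4961 -0.1688  0.4251] tip [ 0.494  -0.1688  0.2431] shift cm [-0.75  0.52  2.3 ] turn [ 0.002 -0.011 -0.007] F [0.66 0.49 0.12] grip 0.942
[0.21585504 0.21820205]
```

View pics/s2c.png

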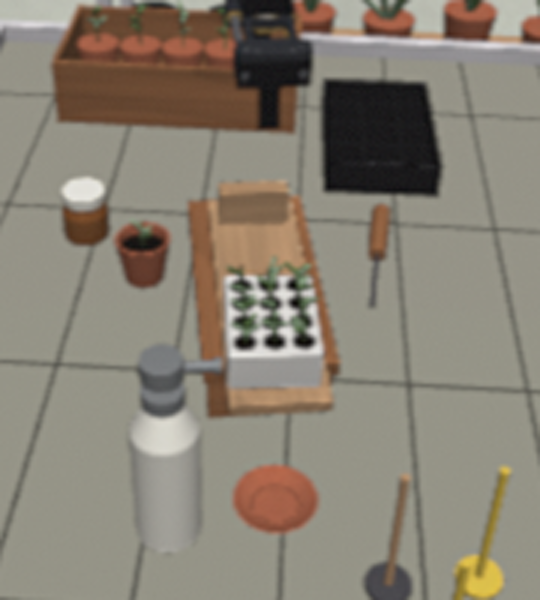

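The cap has sprung back up (0.218). The fingers are above the batten (crop 255,205), about 7 mm to −x. I'll correct that and descend.

>>> play_rows(
  targets="-0.4 0.3 1.5 0 -0.006 -0.004 1;-0.4 0.2 2 0 -0.005 -0.003 1;0 0 2 0 0 0 1;0 0 2 0 0 0 1;0 0 0 0 0 0 1",
)

```text
time: 6.38
position: [0.5036, -0.1521, 0.3418]
tool_rot: [0.275, -3.125, -0.011]
ft_force: [0.5, 0.8, -0.1]
grip_width: 0.999
```

```bash
python3 - <<'E'
from h import *
need([.5025,-.1625,.102])
b=grab('side','s3')
cv2.imwrite('pics/s3c.png',cv2.resize(b['pixels'][110:240,200:320],None,fx=4.5,fy=4.5,interpolation=cv2.INTER_CUBIC))
E
```

```text
t 6.38 pos [ 0.5036 -0.1521  0.3418] tip [ 0.5027 -0.1508  0.1598] shift cm [ 0.27 -1.05  5.77] turn [ 0.008 -0.004  0.016] F [ 0.52  0.8  -0.05] grip 0.999
```

View pics/s3c.png

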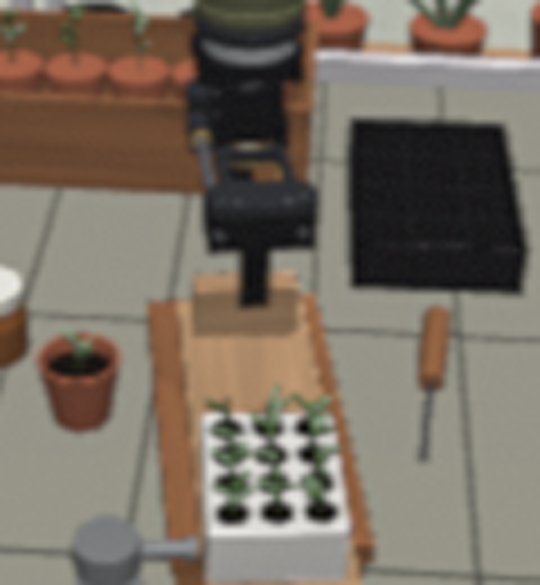

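>>> play_rows(
  targets="0.2 -0.8 0 0.008 0 0.016 1;0 -0.2 1.5 0 0 0 1;0 0 2 0 0 0 1;0 0 1.5 0 0 0 1;0 0 0 0 0 0 1",
)

```text
time: 7.05
position: [0.5046, -0.1632, 0.2917]
tool_rot: [-0.249, 3.13, -0.004]
ft_force: [0.2, -0.7, 0.3]
grip_width: 0.997
```

```bash
python3 - <<'E'
from h import *
need([.5025,-.1625,.102])
b=grab('side','s4')
cv2.imwrite('pics/s4c.png',cv2.resize(b['pixels'][110:240,200:320],None,fx=4.5,fy=4.5,interpolation=cv2.INTER_CUBIC))
E
```

```text
t 7.05 pos [ 0.5046 -0.1632  0.2917] tip [ 0.505  -0.1637  0.1097] shift cm [0.2  0.11 0.77] turn [-0.003  0.002 -0.001] F [ 0.2  -0.73  0.3 ] grip 0.997
```

View pics/s4c.png

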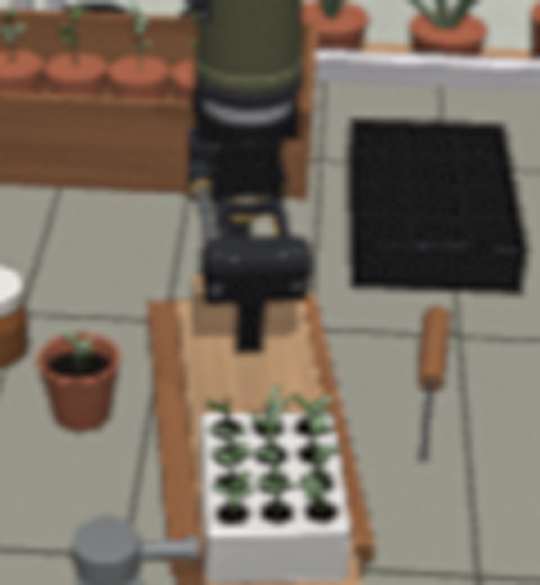

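>>> play_rows(
  targets="0.1 0 0.6 0 0 0 1;0 0 0.1 0 0 0 0.5;0 0 0 0 0 0 0;0 0 0 0 0 0 -0.5;0 0 0 0 0 0 -1;0 0 0 0 0 0 -1;0 0 0 0 0 0 -1;0 0 0 0 0 0 -1",
  newtons=30,
)

```text
time: 8.1
position: [0.5048, -0.1637, 0.287]
tool_rot: [-0.249, 3.125, -0.005]
ft_force: [-0.7, 1.5, 0.3]
grip_width: 0.289
```

```bash
python3 - <<'E'
from h import *
need([.5025,-.1625,.102])
b=grab('side','s5');grab('top','t5')
cv2.imwrite('pics/s5c.png',cv2.resize(b['pixels'][110:310,170:350],None,fx=3,fy=3,interpolation=cv2.INTER_CUBIC))
E
```

```text
t 8.1 pos [ 0.5048 -0.1637  0.287 ] tip [ 0.5061 -0.1642  0.105 ] shift cm [0.21 0.15 0.3 ] turn [-0.004  0.007 -0.001] F [-0.71  1.55  0.33] grip 0.289
```

View pics/s5c.png

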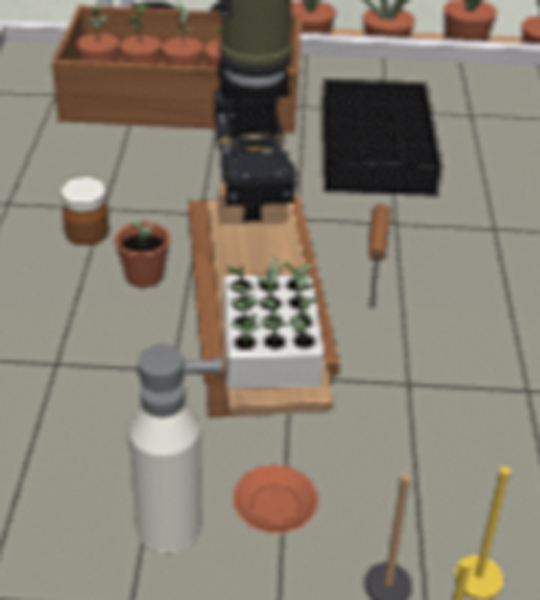

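View pics/t5.png

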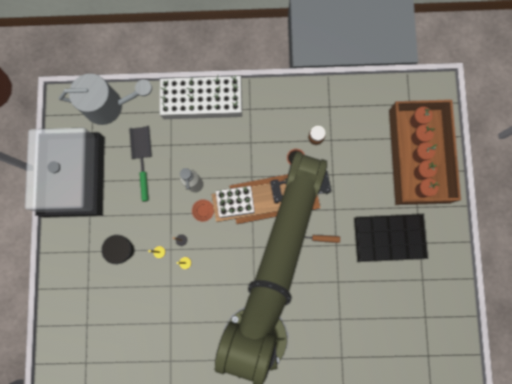

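Grip is good: the opening of about 25 mm matches the 24 mm batten. The slide needs about 0.144 m. I'll start with a gentle ramp and slight downward pressure.

>>> play_rows(
  targets="0 0.3 0.05 0 0 0 -1;0 0.5 0.05 0 0 0 -1;0 0.7 0.05 0 0 0 -1;0 0.7 0.05 0 0 0 -1;0 0.7 0.05 0 0 0 -1;0 0.7 0.05 0 0 0 -1;0 0.6 0.05 0 0 0 -1;0 0.3 0.05 0 0 0 -1;0 0 0.05 0 0 0 -1",
)

```text
time: 9.32
position: [0.4987, -0.1204, 0.2869]
tool_rot: [-0.245, 3.117, -0.016]
ft_force: [-0.1, -4.3, 6.6]
grip_width: 0.273
```

```bash
python3 - <<'E'
from h import *
G=np.array([.5060,-.1642,.1225])
s=ctrl.get_state();R=Ro.from_rotvec(s['tool_rot']).as_matrix();g=s['position']+.164*R[:,2]
print('slid',(g-G)@UY,'lat',(g-G)@UX,'dz',g[2]-G[2])
need(G+.144*UY,.164,s)
E
```

```text
slid 0.042459242533775414 lat 0.002058444738561936 dz 0.00046091865897063267
t 9.32 pos [ 0.4987 -0.1204  0.2869] tip [ 0.5013 -0.1219  0.123 ] shift cm [ 0.    9.96 -0.07] turn [-0.012  0.014 -0.003] F [-0.06 -4.28  6.6 ] grip 0.273
```

>>> play_rows(
  targets="0 0.3 0 -0.003 0.003 0 -1;0 0.6 0.02 -0.003 0.003 0 -1;0 0.7 0.02 -0.003 0.003 0 -1;0 0.7 0.02 0 0.003 0 -1;0 0.7 0.02 0 0 0 -1;0 0.7 0.03 0 0 0 -1;0 0.6 0.03 0 0 0 -1;0 0.3 0.03 0 0 0 -1;0 0 0.03 0 0 0 -1",
)

```text
time: 10.45
position: [0.4921, -0.0718, 0.2869]
tool_rot: [-0.248, 3.125, -0.009]
ft_force: [0.3, -5.6, 5.9]
grip_width: 0.272
```

```bash
python3 - <<'E'
from h import *
G=np.array([.5060,-.1642,.1225])
s=ctrl.get_state();R=Ro.from_rotvec(s['tool_rot']).as_matrix();g=s['position']+.164*R[:,2]
print('slid',(g-G)@UY,'lat',(g-G)@UX,'dz',g[2]-G[2])
need(G+.144*UY,.164,s)
b=grab('side','s6')
cv2.imwrite('pics/s6c.png',cv2.resize(b['pixels'][110:310,170:350],None,fx=3,fy=3,interpolation=cv2.INTER_CUBIC))
E
```

```text
slid 0.09230230704738461 lat 0.0020052263745518667 dz 0.0004555582002084002
t 10.45 pos [ 0.4921 -0.0718  0.2869] tip [ 0.4933 -0.0727  0.123 ] shift cm [0.1  5.06 0.01] turn [-0.007  0.007 -0.001] F [ 0.26 -5.59  5.89] grip 0.272
```

View pics/s6c.png

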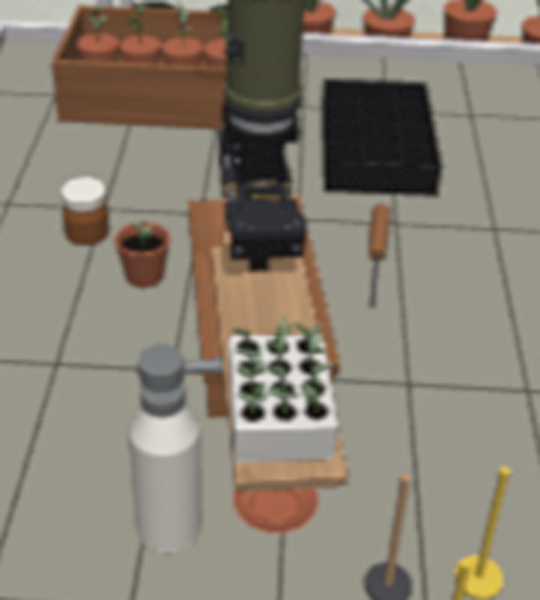

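>>> play_rows(
  targets="0 0.3 0.02 -0.003 0.003 0 -1;0.05 0.6 0.02 -0.003 0.003 0 -1;0.05 0.7 0.03 0 0 0 -1;0 0.7 0.04 0 0 0 -1;0 0.7 0.05 0 0 0 -1;0 0.6 0.06 0 0 0 -1;0 0.3 0.06 0 0 0 -1;0 0.2 0.06 0 0 0 -1;0 0 0.06 0 0 0 -1",
)

```text
time: 11.62
position: [0.4856, -0.0307, 0.2871]
tool_rot: [-0.249, 3.124, -0.011]
ft_force: [-0.1, -4.3, 7.4]
grip_width: 0.273
```

```bash
cat > chk.py <<'E'
from h import *
import sys
np.set_printoptions(precision=4,suppress=True)
G=np.array([.5060,-.1642,.1225]);k=sys.argv[1]
s=ctrl.get_state();R=Ro.from_rotvec(s['tool_rot']).as_matrix();g=s['position']+.164*R[:,2]
print('slid',(g-G)@UY,'lat',(g-G)@UX,'dz',g[2]-G[2])
need(G+.144*UY,.164,s)
b=grab('side','s'+k);a=grab('top','t'+k)
cv2.imwrite(f'pics/s{k}c.png',cv2.resize(b['pixels'][190:330,200:340],None,fx=4,fy=4,interpolation=cv2.INTER_CUBIC))
cv2.imwrite(f'pics/t{k}c.png',cv2.resize(a['pixels'][150:270,140:290],None,fx=5,fy=5,interpolation=cv2.INTER_CUBIC))
E
python3 chk.py 7
```

```text
slid 0.13370678840460165 lat 0.002144235690871249 dz 0.0005678434334921989
t 11.62 pos [ 0.4856 -0.0307  0.2871] tip [ 0.4868 -0.0318  0.1231] shift cm [0.11 0.9  0.05] turn [-0.008  0.007 -0.001] F [-0.13 -4.34  7.36] grip 0.273
```

View pics/s7c.png

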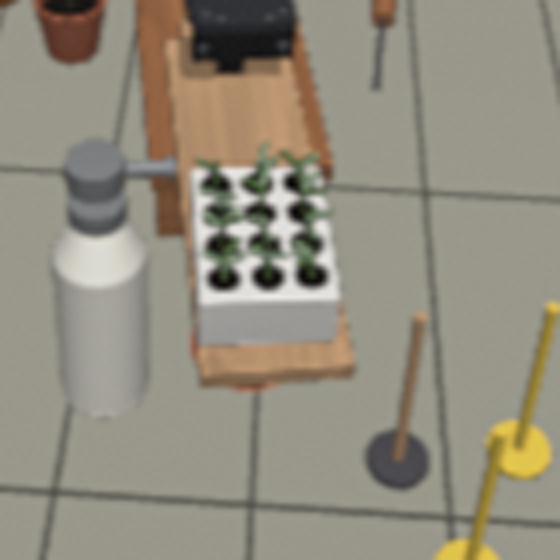

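View pics/t7c.png

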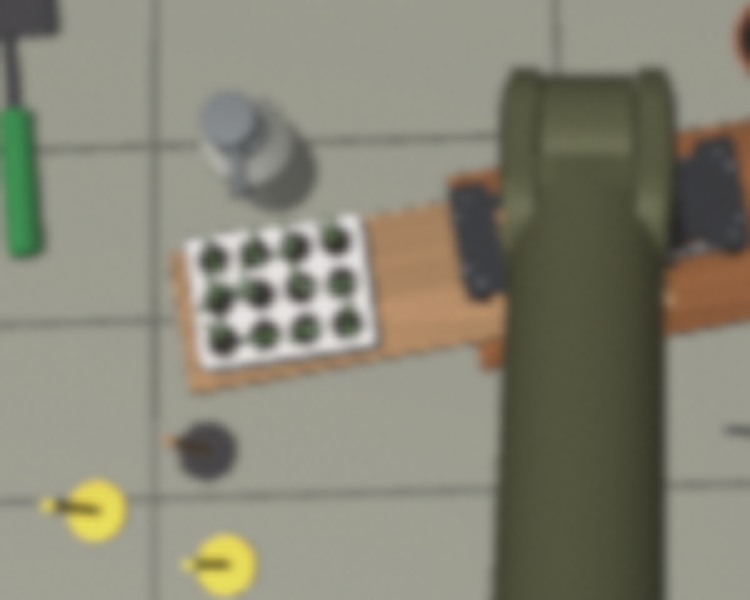

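```bash
cat > m.py <<'E'
from h import *
import sys
np.set_printoptions(precision=4,suppress=True)
k=sys.argv[1];b=load('s'+k);a=load('t'+k)
# staging yaw axis; foot via dark mask centroid on z=.003
for n,d,(u0,v0,u1,v1) in(('top',a,(165,225,195,250)),('side',b,(285,290,315,320))):
    g=d['pixels'].max(-1)[v0:v1,u0:u1]; M=(g<90).astype(np.uint8)
    c=max(cv2.findContours(M,0,2)[0],key=cv2.contourArea); (cx,cy),(w,h),_=cv2.minAreaRect(c)
    f=ray(d,u0+cx,v0+cy,.004); print(n,'foot px',u0+cx,v0+cy,'size',w,h,f[:2])
    P=cloud(d); S=P@UY; L=P@UX; ok=d['depth']>0
    g0=np.array([.4855,-.0315,0]);
    # board front-strip points (top face) ahead of tray
    m=ok&(abs(P[...,2]-.096)<.004)&(abs(L-g0@UX)<.045)&(S>g0@UY+.2)
    print(n,'strip',m.sum(),'z',np.median(P[m][:,2]),'end S pct',np.percentile(S[m],[50,90,97,100]),'stake S',f@UY,'lat',(f-g0)@UX)
    ty=ok&(P[...,2]>.135)&(P[...,2]<.147)&(S>g0@UY+.1)&(S<g0@UY+.33)&(abs(L-g0@UX)<.06)
    r=cv2.minAreaRect((np.c_[L[ty],S[ty]]*1000).astype(np.float32)); print(' tray',r,np.median(P[ty][:,2]))
print('exp end S',)
E
python3 m.py 7
python3 - <<'E'
from h import *
b=load('s7');a=load('t7')
for u,v in((173,250),(192,392)):
    p=ray(a,140+(u+.5)/5-.5,150+(v+.5)/5-.5,.096);print('top',p,p@UY,p@UX)
p=ray(a,140+172.5/5-.5,150+440.5/5-.5,.15);print('staketop',p,p@UY)
for u,v,h in((203,373,.096),(353,363,.096),(203,385,.08),(353,376,.08),(419,316,.15),(399,460,.004)):
    p=ray(b,200+(u+.5)/4-.5,190+(v+.5)/4-.5,h);print('side',p,p@UY,p@UX)
E
```

```text
top foot px 180.5 239.5 size 9.0 9.0 [0.3543 0.2622]
top strip 80 z 0.09536974741088564 end S pct [0.1818 0.1876 0.1886 0.1888] stake S 0.202472609787133 lat -0.0827624039484867
 tray ((475.6925048828125, 110.14436340332031), (119.94084930419922, 90.42876434326172), 87.63517761230469) 0.14119779995177828
side foot px 299.0 304.5 size 13.0 14.0 [0.3523 0.2623]
side strip 291 z 0.09508420870340976 end S pct [0.1826 0.1922 0.4279 0.4432] stake S 0.20291389529158657 lat -0.08471524133669459
 tray ((474.63616943359375, 115.07646942138672), (122.36541748046875, 90.0431900024414), 87.44477081298828) 0.1404178687227775
exp end S
top [0.48854777 0.26744987 0.096     ] 0.18629392463075317 0.5247211744603137
top [0.38913192 0.25427103 0.096     ] 0.1890935322890988 0.42450229870854833
staketop [0.35321698 0.25768954 0.15      ] 0.19817807586816608
side [0.48400513 0.27274375 0.096     ] 0.19224126407969355 0.5210793224687278
side [0.38933709 0.25767576 0.096     ] 0.19242138079590831 0.4252461505176903
side [0.48403223 0.26964969 0.08      ] 0.18918312101531687 0.5206141142782255
side [0.38805864 0.25525991 0.08      ] 0.19024020346044399 0.4236002008209919
side [0.35343263 0.26233016 0.15      ] 0.2027240747808173 0.3905485020765353
side [0.35133758 0.26266253 0.004     ] 0.203385244701492 0.3885335331094747
```

Both views put the board end about 11–12 mm short of the stake.

>>> play_rows(
  targets="0 0.3 0.05 0 0 0 -1;0 0.4 0.05 0 0 0 -1;0 0.3 0.05 0 0 0 -1;0 0.15 0.05 0 0 0 -1;0 0.1 0.05 0 0 0 -1;0 0.02 0.05 0 0 0 -1",
)

```text
time: 12.48
position: [0.4839, -0.0197, 0.2877]
tool_rot: [-0.249, 3.122, -0.021]
ft_force: [0.5, -5.3, 6.4]
grip_width: 0.275
```

```bash
python3 chk.py 8; python3 m.py 8
```

```text
slid 0.1438370003154828 lat 0.0025963807378579164 dz 0.0012389266590935588
t 12.47 pos [ 0.4839 -0.0197  0.2877] tip [ 0.4857 -0.0217  0.1237] shift cm [ 0.12 -0.22  0.12] turn [-0.014  0.009 -0.   ] F [ 0.46 -5.31  6.44] grip 0.275
top foot px 180.5 239.5 size 9.0 9.0 [0.3543 0.2622]
top strip 83 z 0.09578744415572327 end S pct [0.1908 0.1971 0.1984 0.1989] stake S 0.202472609787133 lat -0.0827624039484867
 tray ((476.0583801269531, 120.23899841308594), (120.4082260131836, 90.39360809326172), 87.42005920410156) 0.14031983863526726
side foot px 299.0 304.5 size 13.0 14.0 [0.3523 0.2623]
side strip 275 z 0.09391781830823029 end S pct [0.1914 0.2021 0.4334 0.443 ] stake S 0.20291389529158657 lat -0.08471524133669459
 tray ((474.9866943359375, 124.46207427978516), (121.50896453857422, 89.87015533447266), 87.71190643310547) 0.13931492993502095
exp end S
```

View pics/t8c.png

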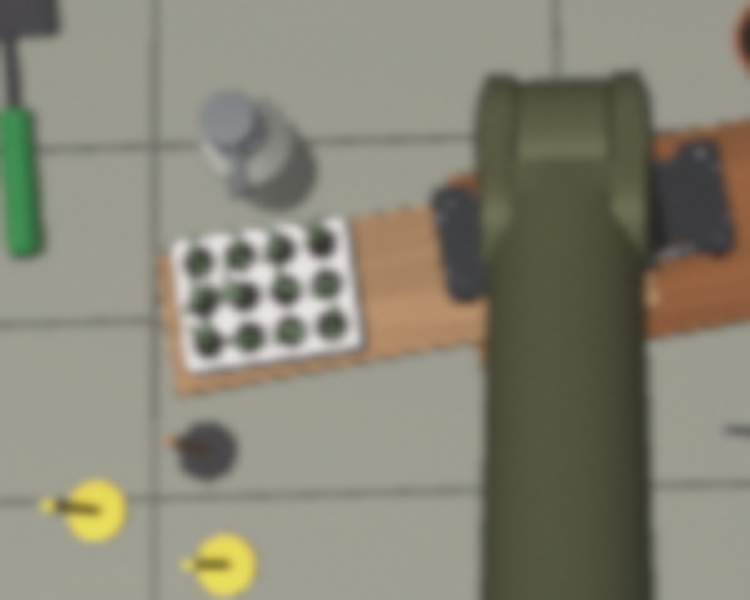

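View pics/s8c.png

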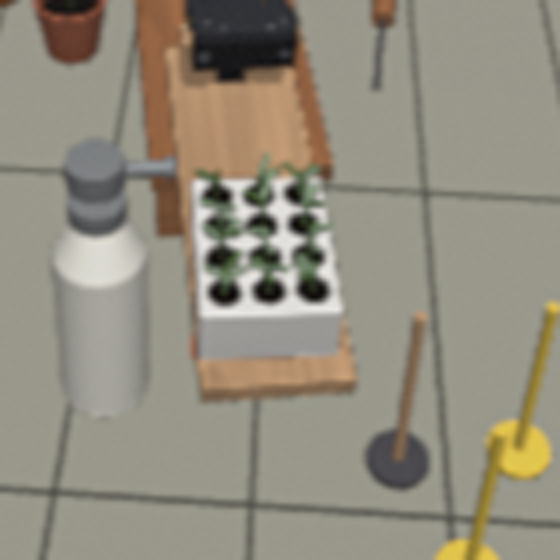

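>>> play_rows(
  targets="0 0 0.12 -0.005 0 0 -1;0 0 0.12 -0.005 0 0 -1;0 0 0.1 -0.004 0 0 -1;0 0 0.08 -0.003 0 0 -1;0 0 0.08 0 0 0 -1",
)

```text
time: 13.2
position: [0.4843, -0.0215, 0.2869]
tool_rot: [-0.251, 3.122, -0.003]
ft_force: [-0.2, -4.4, 9.3]
grip_width: 0.274
```

```bash
python3 chk.py 9; python3 m.py 9
```

```text
slid 0.14385572885685718 lat 0.002719923444931171 dz 0.0004389956385773275
t 13.2 pos [ 0.4843 -0.0215  0.2869] tip [ 0.4858 -0.0217  0.1229] shift cm [ 0.12 -0.03  0.04] turn [-0.002  0.009  0.001] F [-0.15 -4.43  9.27] grip 0.274
top foot px 180.5 239.5 size 9.0 9.0 [0.3543 0.2622]
top strip 82 z 0.0967215232383023 end S pct [0.1907 0.198  0.1988 0.1995] stake S 0.202472609787133 lat -0.0827624039484867
 tray ((476.36181640625, 120.53821563720703), (120.4115982055664, 90.37877655029297), 87.30968475341797) 0.14131624278779023
side foot px 299.0 304.5 size 13.0 14.0 [0.3523 0.2623]
side strip 296 z 0.09531111323113833 end S pct [0.1926 0.2025 0.427  0.4432] stake S 0.20291389529158657 lat -0.08471524133669459
 tray ((475.1220703125, 123.96311950683594), (122.57130432128906, 89.48637390136719), 87.5531997680664) 0.1405635660472664
exp end S
```

>>> play_rows(
  targets="0 0.2 0.06 0 0 0 -1;0 0.15 0.06 0 0 0 -1;0 0.1 0.06 0 0 0 -1;0 0 0.05 0 0 0 -1",
)

```text
time: 13.8
position: [0.4837, -0.018, 0.2871]
tool_rot: [-0.253, 3.121, -0.01]
ft_force: [0.0, -4.1, 6.7]
grip_width: 0.277
```

```bash
python3 chk.py 10; python3 m.py 10
```

```text
slid 0.14667799314711297 lat 0.0028474964849022222 dz 0.0006259703123792093
t 13.8 pos [ 0.4837 -0.018   0.2871] tip [ 0.4855 -0.0189  0.1231] shift cm [ 0.12 -0.39  0.06] turn [-0.007  0.01   0.002] F [ 0.02 -4.13  6.74] grip 0.277
top foot px 180.5 239.5 size 9.0 9.0 [0.3543 0.2622]
top strip 78 z 0.09600324188537304 end S pct [0.1936 0.2008 0.2017 0.4432] stake S 0.202472609787133 lat -0.0827624039484867
 tray ((476.1522521972656, 123.33502960205078), (120.70384979248047, 90.46409606933594), 87.94242858886719) 0.14120346342915058
side foot px 299.0 304.5 size 13.0 14.0 [0.3523 0.2623]
side strip 300 z 0.09509959339110971 end S pct [0.1959 0.2052 0.4272 0.4437] stake S 0.20291389529158657 lat -0.08471524133669459
 tray ((474.7605285644531, 127.79891967773438), (121.38739776611328, 89.71418762207031), 87.92218780517578) 0.1402467480006941
exp end S
```

View pics/s10c.png

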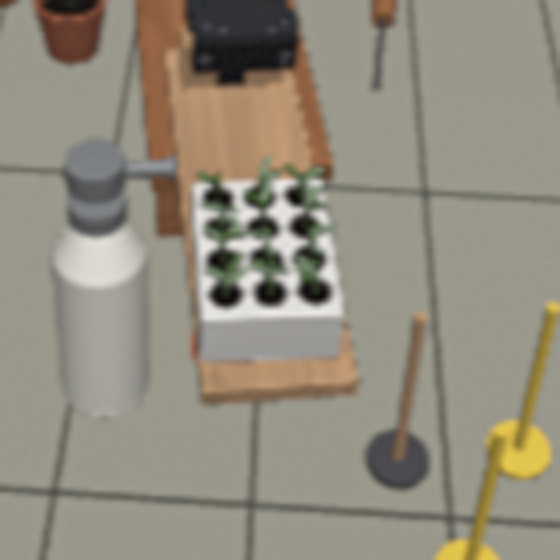

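View pics/t10c.png

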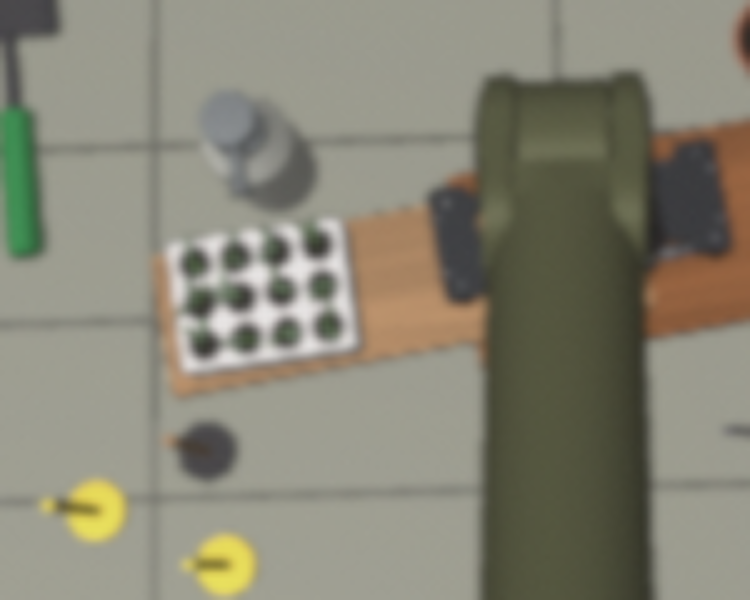

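```bash
python3 chk.py 11; python3 - <<'E'
from h import *
a=load('t0');b=load('t11');g=load('s0');s=load('s11')
P=cloud(s);m=(s['depth']>0)&(np.hypot(P[...,0]-.555,P[...,1]-.21)<.035)&(P[...,2]>.2);print('cap z',np.percentile(P[m][:,2],80))
for n,x,y in(('t',a,b),('s',g,s)):
    cv2.imwrite(f'pics/diff{n}.png',np.clip(cv2.absdiff(x['pixels'],y['pixels']).astype(int)*3,0,255).astype(np.uint8))
cv2.imwrite('pics/diff.png',np.hstack([cv2.resize(cv2.imread(f'pics/diff{n}.png'),(400,300)) for n in 'ts']))
E
```

```text
slid 0.14666312122118175 lat 0.0028598732591158258 dz 0.0006309803828767335
t 13.9 pos [ 0.4837 -0.018   0.2871] tip [ 0.4855 -0.0189  0.1231] shift cm [ 0.13 -0.39  0.06] turn [-0.007  0.01   0.002] F [ 1.05 -5.24  7.81] grip 0.271
cap z 0.21753308651521014
```

View pics/diff.png

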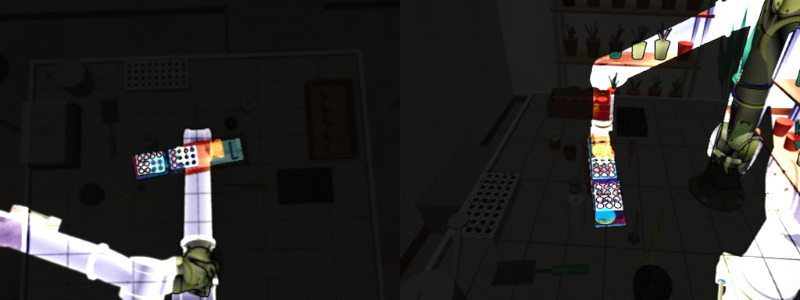

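Only the arm, board and tray have changed. The hold is steady with about 7–8 N down and the board is level, so I'm handing in.

```bash
python3 -c "
from bench import ctrl
print(ctrl.close_job())"
```

```text
the job is handed in; nothing more can be done
None
```

The mister is primed and the board is out at the stake, held level with the tray on it. I handed the job in at 13.9 s.

- **Mister:** I pressed the cap with the shut fingers to about 9 mm of its 10 mm (8.1 N). It sprang back, and the last check put its top at 0.2175 m.
- **Slide:** I gripped the batten at 30 N and slid the board about 147 mm straight out along the staging. It never left the staging. The tray's measured height stayed at 0.140–0.141 m, and I ended holding down with about 7–8 N.
- **At the stake:** The board's side clears the stake and the bottle by nearly 30 mm each. Comparing first and last pictures, only the arm, board and tray had changed.

**Where the checks disagreed:**
- **Board end:** The top view put the board end level with the stake, from about 1 mm short to 1.5 mm past. The side view and the arm's own position put it about 1–2.5 mm past, so I expect it to be within about 2 mm.
- **Cameras:** The two cameras also differed by about 5 mm along y in absolute position, so I compared board and stake within each view.
- **Tilt:** During the last part of the slide the board's outer end dipped by about 1 mm. I pressed down to bring it level again before finishing.

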